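# Latch the cell test jig and set its clamp screw

### The arm

A 7-joint arm with a two-finger parallel gripper is mounted at the origin on the work surface. World frame = base frame: x ahead of the robot, y to its left, z up, the work surface at z = 0. Lengths are in m, angles in rad, forces in N, time in s.
With the tool pointing down it reaches from about 0.4 to 0.85 m from the base axis. Payload 10.4 kg.
Tool frame: the origin (TCP) lies at the very end of the fingers, on their centre line; the grasp point (between the pads) lies 19 mm behind it; z points along the fingers, y is the direction in which the jaws open and shut (so a half turn about z gives the same grasp; the last joint's range is limited). The gripper opens to 87 mm and grips with 3 to 60 N. Pads are 19 mm wide; open, the fingers measure 117 mm over their backs; the gripper's body (75 mm by 190 mm) begins 51 mm behind the grasp point.
Start: joints at [-1.359, 0.332, -0.065, 1.46, 0.022, 1.35, -0.088], TCP at [0.145, 0.608, 0.223] pointing down, gripper open.
Joint ranges: [-2.6, 2.6], [-0.5, 2.12], [-1.47, 1.34], [0.16, 2.42], [-1.27, 4.41], [0.06, 2.06], [-2.6, 2.6]. Speed limits (rad/s): [2.22, 2.22, 2.79, 2.79, 3.14, 3.14, 3.14].

### API

Orientations are given as a unit quaternion [x, y, z, w].
In Python, from bench import r, eyes, job gives the robot as it stands. The module is installed in compiled form; this text tells all that it offers.
- The arm moves only by the tool play_rows, never from a script. Its argument "motion" is a list of rows, each a list of 7 numbers: the shift along the tool's x, y, z as a fraction of full scale, then the turn, a rotation vector about the tool's x, y, z as a fraction of full scale, then the opening in per cent of the stroke, from 0 (shut) to 100 (fully open). A call has 1 to 5 rows; each row is the pose to reach, as a shift and turn from the pose commanded when the call began, along the tool's axes at that moment; what a row does not reach only later rows make up. Full scale, the value 1, is 0.2 m for a shift and 90 degrees for a turn. A row lasts 1/8 s, in which the tool goes at most 62.5 mm and 10.7 degrees, less where a joint would pass 70% of its speed; a pose out of reach is approached as far as the arm can. A call with a number of a shift or a turn outside -1 to 1 is refused whole. A call with a gripper value outside its range is refused whole. The fingers move at their own pace and stop on an object; "squeeze" is the grip in N (left out, the last holds). Time passes only in rows, so rows that repeat a pose let the fingers close. It gives the time, the measured TCP pose, the force and the opening at its end, in the units of the state.
- r.read_state(): the state, without advancing time (a new reading comes with each control period).
- eyes.camera(name): name is "scene" or "side" or "wrist"; returns a dict with "image" (420x560x3 uint8, red, green, blue), "mtx" (3x3 intrinsics, pixels), "R" (3x3) and "t" (3): a world point X has camera coordinates R X + t. Camera axes: x right, y down, z forward; pixel columns grow to the right and rows downward; lengths in m; the calibration is good to about 2 mm. A picture is of the moment at which its call begins. There is no depth.
- job.close_job(): hands the job in, once; it reports no verdict.
Trained networks look in a picture, given as the dict that the camera call returned (one of the last four; its "shot" number tells which), for a name from the list of things; names that differ only in an ending like _2 or _b are one class to them, and where a whole thing is asked for, a point or a joint stands for the part that bears it (a point fixed in the world has none). Each returns a list of dicts, best first, with "p" (0 to 1); they miss things now and then, are a little off and sometimes report something else, mostly with a low value. They report only what shows in the picture. A call takes as long as a camera call.
- eyes.regions_of(picture, label): "region" (420x560 bool, what is visible of it) and "xy" ([column, row] in pixels, amid what is visible of it).
- eyes.landmark_of(picture, label): "xy" ([column, row] in pixels: a listed point, or the origin of a listed thing).
The state is a dict: "time": time; "joint_positions": joint angles; "joint_vel": joint speeds; "joint_torque": joint torques, N m; "ee_pos": TCP position; "eef_rot": TCP orientation; "ft_force": force on the tool from outside, world axes, zero at the start; "torque": the same for the moment, N m; "width": finger opening in m.
Only numpy, scipy, OpenCV 4.12 (cv2) and the standard library are available. Lean on these libraries where they do the work, as an engineer would, in place of code of your own. Each camera call takes 0.05 s, during which the arm holds its last target. There are 200 camera calls.

### The job

Secure the lid of the cell test jig by turning its turnbutton square across the lid's edge, then turn the winged thumbscrew on the lid clockwise until it seats and back it off a quarter turn. Finish while still gripping the thumbscrew in that position. Keep the lid shut and leave the other things on the bench alone.

Things in the scene. Friction and masses are not known exactly. Their poses are not given: they have to be found in the camera images.
- jig: Low cell test jig, fixed to the bench: aluminium foot plate 215 x 150 mm and 12 mm thick, on it a black block 150 (x) x 130 (y) mm up to 45 mm height. Origin on the bench under the middle of the block and lid; x points from the turnbutton side towards the lid's hinge, z up. On the -x side a round steel post 20 mm across stands 91 mm from the origin and carries the turnbutton, 16 mm clear of the lid's edge.
- lid (a joint): The jig's aluminium lid, 150 x 130 x 10 mm, its top 55 mm above the bench, lying shut on the block and hinged on its +x edge. 0 = shut, grows as it lifts (rad). It stays shut by its own weight (0.6 kg); it has a steel boss 32 mm across and 13 mm high at its middle, which carries the thumbscrew.
- turnbutton (a joint): Turnbutton angle (rad) about the upright post. 0 = along the lid's edge (open; starts 0 to 0.35), pi/2 = square across the lid's edge with its end over the lid (secured), where it meets a stop. It grows counter-clockwise seen from above. Light friction (0.05 N m) keeps it where it is left.
- button_blade (a point): Point on the turnbutton's turning axis at the foot of its thumb blade, 63 mm above the bench; z up, y along the bar and blade. The turnbutton is a dark steel bar 64 x 16 x 6 mm whose underside is 2 mm above lid height; on its top, along it and central, stands a blade 36 mm long, 10 mm thick and 24 mm high (from 63 to 87 mm above the bench), to be gripped across its thickness from above. The frame turns with it.
- screw (a joint): Thumbscrew angle (rad). It grows clockwise seen from above (tightening). It seats against a hard stop at 3/2 pi = 4.712, where the wings lie along the jig's y; a quarter turn back is pi = 3.142, where the wings lie along the jig's x. It starts 0.7 to 2.4 rad short of the seat. Friction (0.08 N m) keeps it where it is left; its height does not change noticeably.
- wing: The brass thumbscrew's wings: a flat upright blade 44 mm long (its x), 10 mm thick (its y) and 26 mm high, with rounded edges, turning with the screw over the middle of the lid (and of the jig). Origin on the turning axis at the blade's underside, 75 mm above the bench (top at 101 mm); z up. Below it is a brass collar 24 mm across and 6 mm high, on the lid's boss. A small dark dot on top marks the end towards +x.
- multimeter: Bystander: green hand multimeter lying on the bench, 145 x 78 x 34 mm, about 42 mm high over its dial; origin under its middle. Not to be disturbed.
- wrench: Bystander: steel spanner about 180 mm long lying on the bench, origin under its middle. Not to be disturbed.
- bottle: Bystander: white plastic bottle 60 mm across and 130 mm tall, standing; origin under its middle. Not to be disturbed.

How it is judged:
On the way, in this order (a step that is already met when the one before it is completed fails the run):
1. the turnbutton lies square across the lid's edge (within 0.22 rad), the lid shut (value of joint turnbutton above 1.35 rad and value of joint lid below 0.05 rad), for 0.2 s.
2. the thumbscrew is seated (within 0.08 rad of its stop), lid latched and shut (all of step 1 and value of joint screw above 4.632 rad), for 0.2 s.
3. the thumbscrew is backed off a quarter turn (within 0.25 rad) and gripped (all of step 1 and value of joint screw between 2.89 and 3.39 rad and contact force between the fingers and wing above 3 N), for 0.3 s.
At the end, for the whole second after the job is handed in: The turnbutton is within 0.22 rad of square across the lid's edge, the lid is shut (under 0.05 rad), the thumbscrew stands still a quarter turn (pi/2 within 0.25 rad) back from its seat, and the fingers still grip its wings with more than 3 N of contact force (all of step 3 and velocity of joint screw between -0.1 and 0.1 rad/s); the arm keeps its last pose, push and grip.
It fails at once if the lid is lifted (value of joint lid above 0.15 rad).
It fails at once if the multimeter is disturbed (moved over 20 mm) (distance of multimeter from where it was at the start of the episode above 0.02 m).
It fails at once if the wrench is disturbed (moved over 20 mm) (distance of wrench from where it was at the start of the episode above 0.02 m).
It fails at once if the bottle is disturbed (moved over 20 mm) (distance of bottle from where it was at the start of the episode above 0.02 m).
It also fails if it takes over 72 s, if anything falls off the work surface, if the arm or the gripper's body presses on something with over 40 N, if the wrist force passes 120 N, or if a joint passes its speed limit or range.

## Working session

There is one attempt and no reset: what is moved stays moved. The work goes in short steps, Python scripts to look and compute and a tool call to move; the robot and the scene stay as the last step left them, time stands still between calls to the robot, and variables do not carry over. Pictures are saved under pics/ and viewed, about 8 in all and at most 12, crops included, and the job is handed in when it is done.

Besides the shell and the picture viewer there is one more tool, called as name(argument=value, ...), one argument or row to a line, values as JSON. play_rows: Moves the arm, as the interface text tells. Shift numbers are shares of 0.2 m and turn numbers shares of 90 degrees, none past 1 either way. Its arguments: {"type":"object","properties":{"motion":{"type":"array","items":{"type":"array","items":{"type":"number"}}},"squeeze":{"type":"number"}},"required":["motion"]}

```bash
mkdir -p pics
cat > h.py <<'E'
import numpy as np, cv2
from bench import r, eyes, job
from scipy.spatial.transform import Rotation as Ro
def tri(obs):
    A=[];b=[]
    for c,(u,v) in obs:
        P=c['mtx']@np.c_[c['R'],c['t']]
        for row in (u*P[2]-P[0], v*P[2]-P[1]): A.append(row[:3]);b.append(-row[3])
    A=np.array(A);b=np.array(b)
    x=np.linalg.lstsq(A,b,rcond=None)[0]; return x, np.abs(A@x-b).max()
def ray(c,uv,z):
    d=c['R'].T@np.linalg.inv(c['mtx'])@np.array([*uv,1.]); o=-c['R'].T@c['t']
    return o+d*(z-o[2])/d[2]
def proj(c,X):
    p=c['mtx']@(c['R']@np.asarray(X)+c['t']); return p[:2]/p[2]
E
python3 - <<'E'
from h import *
s=r.read_state(); print({k:np.round(v,3) for k,v in s.items()})
C={n:eyes.camera(n) for n in("scene","side","wrist")}
for n,c in C.items():
    print(n,-c['R'].T@c['t'])
    for l in("jig","button_blade","wing","multimeter","wrench","bottle"):
        d=eyes.landmark_of(c,l); print(l,[(np.round(x['xy']),round(x['p'],2)) for x in d[:2]])
ims=[cv2.resize(C[n]['image'][:,:,::-1],(400,300)) for n in C]
cv2.imwrite('pics/a.png',np.vstack([np.hstack(ims[:2]),np.hstack([ims[2],ims[2]*0])]))
E
```

```text
{'time': np.float64(0.0), 'joint_positions': array([-1.359,  0.333, -0.065,  1.461,  0.022,  1.35 , -0.088]), 'joint_vel': array([ 0.001,  0.001, -0.   ,  0.   , -0.   ,  0.001, -0.001]), 'joint_torque': array([-0.0000e+00, -6.2326e+01,  2.5000e-02, -3.8989e+01, -6.1000e-02,
        4.0000e-02,  0.0000e+00]), 'ee_pos': array([0.145, 0.607, 0.222]), 'eef_rot': array([ 0.117,  0.993, -0.001, -0.   ]), 'ft_force': array([ 0.399,  0.073, -1.166]), 'torque': array([-0.01 ,  0.036, -0.026]), 'width': np.float64(0.087)}
scene [ 1.21129195 -0.00972963  1.02853295]
jig [(array([331., 257.]), 0.88)]
button_blade [(array([329., 255.]), 0.68), (array([137., 205.]), 0.6)]
wing [(array([329., 239.]), 0.47)]
multimeter [(array([135., 205.]), 0.83)]
wrench [(array([445., 221.]), 0.72)]
bottle [(array([138., 272.]), 0.58)]
side [ 0.48804039 -0.86338755  1.13446648]
jig [(array([290., 201.]), 0.96)]
button_blade [(array([260., 187.]), 0.4)]
wing [(array([290., 184.]), 0.7)]
multimeter [(array([244., 356.]), 0.71)]
wrench [(array([251., 136.]), 0.71)]
bottle [(array([323., 334.]), 0.81)]
wrist [0.06904427 0.62545851 0.38414825]
jig []
button_blade []
wing []
multimeter []
wrench []
bottle []
```

View pics/a.png

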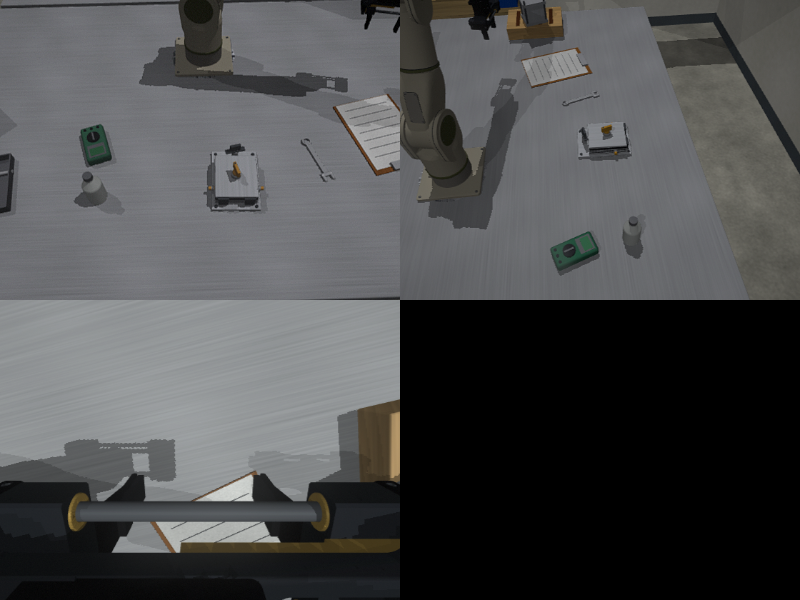

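The jig is in the middle right, with the wing at about (332,240) and the turnbutton at about (329,209) in the scene picture. The network's button_blade hit in that picture (329,255) is wrong. The wrist camera sees only the clipboard.

Run:
```python
from h import *
a=eyes.camera("scene");b=eyes.camera("side")
for l in("wing","jig","wrench","bottle","multimeter"):
    A=eyes.landmark_of(a,l);B=eyes.landmark_of(b,l)
    if A and B: print(l,tri([(a,A[0]['xy']),(b,B[0]['xy'])]))
ia=cv2.resize(a['image'][190:310,275:395,::-1],(400,400),interpolation=cv2.INTER_CUBIC)
ib=cv2.resize(b['image'][150:240,235:335,::-1],(400,360),interpolation=cv2.INTER_CUBIC)
ib=np.vstack([ib,np.zeros((40,400,3),np.uint8)])
cv2.imwrite('pics/b.png',np.hstack([ia,ib]))
print(Ro.from_quat(r.read_state()['eef_rot']).as_matrix().round(3))
```

```text
wing (array([0.61242649, 0.08388163, 0.07765197]), np.float64(0.9483040802699065))
wrench (array([0.52370835, 0.36890061, 0.00975151]), np.float64(2.2749059261649904))
bottle (array([ 0.64351416, -0.34818048,  0.00656264]), np.float64(0.7523354305916428))
multimeter (array([ 0.4427679 , -0.37045545, -0.00958182]), np.float64(1.056151545056025))
[[-0.973  0.233 -0.   ]
 [ 0.233  0.973  0.   ]
 [ 0.     0.    -1.   ]]
```

View pics/b.png

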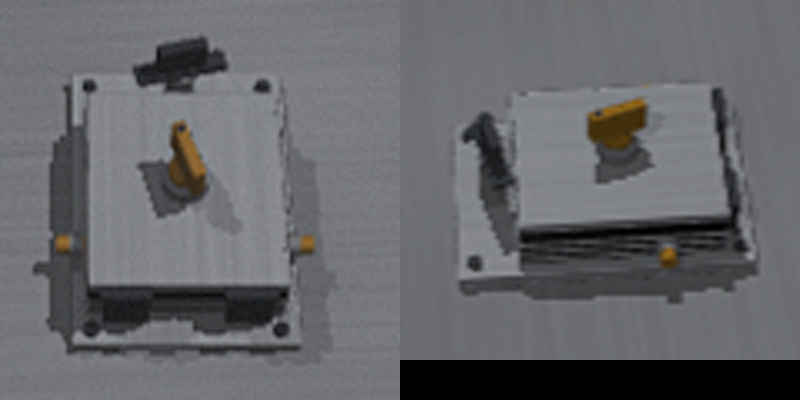

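play_rows(
  motion=[
    [-1,-0.87,-0.15,0,0,0.42,100],
    [-1,-0.87,-0.15,0,0,0.42,100],
    [-1,-0.87,-0.15,0,0,0.42,100],
    [-1,-0.87,-0.15,0,0,0.42,100],
    [-1,-0.87,-0.15,0,0,0.42,100],
  ],
)

```text
time: 2.28
ee_pos: [0.3023, 0.3891, 0.2536]
eef_rot: [0.435, 0.9, 0.001, 0.0]
ft_force: [-0.0, 0.2, 0.2]
width: 0.0867
```

```bash
cat > to.py <<'E'
from h import *
def togo(pos,az=None):
    "print shift/turn fractions to TCP pos with tool y at azimuth az (deg), tool down"
    s=r.read_state(); M=Ro.from_quat(s['eef_rot']).as_matrix()
    y=np.degrees(np.arctan2(M[1,1],M[0,1]))
    print('ee',s['ee_pos'].round(4),'yaz',y.round(2),'j',s['joint_positions'].round(2),'t',s['time'].round(2),'w',s['width'].round(4),'F',s['ft_force'].round(1),'T',s['torque'].round(2))
    print('shift',(M.T@(np.array(pos)-s['ee_pos'])/0.2).round(4), end=' ')
    if az is not None:
        a=np.radians(az);R=np.array([[0,np.cos(a),0],[0,np.sin(a),0],[0,0,-1.]]);R[:,0]=np.cross(R[:,1],R[:,2])
        print('turn',(Ro.from_matrix(M.T@R).as_rotvec()/(np.pi/2)).round(4))
E
python3 - <<'E'
from to import *
c=eyes.camera("wrist"); s=r.read_state();M=Ro.from_quat(s['eef_rot']).as_matrix()
print((M.T@(ray(c,(280,210),0.06)-s['ee_pos'])).round(3), c['mtx'])
togo([0.56,0.05,0.26],0)
E
```

```text
[-0.026  0.002  0.194] [[308.84467912   0.         277.7615912 ]
 [  0.         308.84467912 210.48594387]
 [  0.           0.           1.        ]]Traceback (most recent call last):
  File "<stdin>", line 4, in <module>
  File "to.py", line 6, in togo
    print('ee',s['ee_pos'].round(4),'yaz',y.round(2),'j',s['joint_positions'].round(2),'t',s['time'].round(2),'w',s['width'].round(4),'F',s['ft_force'].round(1),'T',s['torque'].round(2))
                                                                                           ^^^^^^^^^^^^^^^
AttributeError: 'float' object has no attribute 'round'
```

```bash
sed -i "s/s\['time'\].round(2)/round(s['time'],2)/;s/s\['width'\].round(4)/round(float(s['width']),4)/" to.py
python3 -c "
from to import *
togo([0.56,0.10,0.26],0)"
```

```text
ee [0.3024 0.3891 0.2535] yaz 38.47 j [-1.14  0.02  0.14  1.76 -0.    1.36 -0.33] t 2.33 w 0.0872 F [ 2.6 -1.5  0.5] T [-0.07 -0.05 -0.03]
shift [-1.9332  0.1093 -0.0323] turn [ 9.000e-04 -4.000e-04  4.275e-01]
```

play_rows(
  motion=[
    [-1,0.06,-0.02,0,0,0.4275,100],
    [-1,0.06,-0.02,0,0,0.4275,100],
    [-1,0.06,-0.02,0,0,0.4275,100],
    [-1,0.06,-0.02,0,0,0.4275,100],
    [-1,0.06,-0.02,0,0,0.4275,100],
  ],
)

```text
time: 2.95
ee_pos: [0.434, 0.2443, 0.2563]
eef_rot: [0.705, 0.709, -0.0, -0.0]
ft_force: [0.3, 0.8, 0.2]
width: 0.0867
```

```bash
python3 -c "
from to import *
togo([0.56,0.10,0.26],0)"
```

```text
ee [0.434  0.2443 0.2563] yaz 0.33 j [-0.94  0.02  0.34  1.75 -0.01  1.37 -0.59] t 2.95 w 0.0867 F [0.3 0.8 0.2] T [-0.02  0.04 -0.02]
shift [-0.725   0.6257 -0.0183] turn [-0.0001  0.      0.0037]
```

play_rows(
  motion=[
    [-0.725,0.625,-0.02,0,0,0,100],
    [-0.725,0.625,-0.02,0,0,0,100],
    [-0.725,0.625,-0.02,0,0,0,100],
    [-0.725,0.625,-0.02,0,0,0,100],
    [-0.725,0.625,-0.02,0,0,0,100],
  ],
)

```text
time: 3.58
ee_pos: [0.5592, 0.1016, 0.2599]
eef_rot: [0.704, 0.71, -0.0, -0.001]
ft_force: [0.6, 0.8, 0.4]
width: 0.0873
```

Run:
```python
from to import *
c=eyes.camera("wrist"); im=c['image'][:,:,::-1].copy()
print(-c['R'].T@c['t'])
for l,z in(("jig",0),("button_blade",.063),("wing",.075)):
    for x in eyes.landmark_of(c,l)[:2]: print(l,np.round(x['xy'],1),round(x['p'],2),ray(c,x['xy'],z).round(4)); cv2.circle(im,tuple(int(v) for v in x['xy']),3,(0,0,255),1)
for l,z in (("turnbutton",.087),("wing",.101)):
    for x in eyes.regions_of(c,l)[:1]:
        m=x['region'].astype(np.uint8); (cx,cy),(w,h),a=cv2.minAreaRect(cv2.findNonZero(m)); print(l,x['p'],(cx,cy),(w,h),a)
        cs,_=cv2.findContours(m,cv2.RETR_EXTERNAL,cv2.CHAIN_APPROX_NONE); cv2.drawContours(im,cs,-1,(0,255,0),1)
cv2.imwrite('pics/c.png',im)
togo([0.56,0.10,0.26],0)
```

```text
[0.55790748 0.1788902  0.42228298]
jig [321.  189.3] 0.71 [0.6188 0.0861 0.    ]
button_blade [251.1 198.7] 0.78 [0.5265 0.0877 0.063 ]
wing [323.1 203.3] 0.96 [0.6113 0.086  0.075 ]
turnbutton 0.6 (246.9720458984375, 195.44361877441406) (52.264156341552734, 14.226106643676758) 77.6609115600586
wing 0.89 (327.0083923339844, 205.5364990234375) (14.091196060180664, 40.54966735839844) 77.00537872314453
ee [0.5592 0.1005 0.2606] yaz 0.41 j [-0.71  0.19  0.53  1.58 -0.1   1.39 -0.17] t 3.88 w 0.0874 F [0.5 1.  0.4] T [-0.12  0.09 -0.  ]
shift [-0.0026  0.004   0.0032] turn [ 0.     -0.0004  0.0045]
```

View pics/c.png

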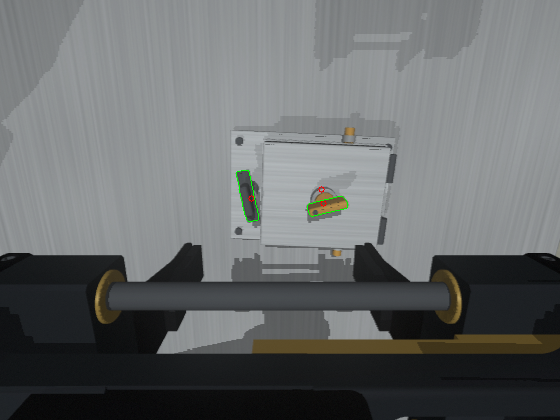

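Run:
```python
from to import *
c=eyes.camera("wrist")
g=c['image'][120:260,225:405,::-1]
cv2.imwrite('pics/d.png',cv2.resize(g,(792,616)[:2] if 0 else (760,591),interpolation=cv2.INTER_CUBIC))
P=[ray(c,u,.055) for u in((264,141),(389,147),(384,249),(262,246))]
print(np.round(P,4),np.mean(P,0))
for l in ("turnbutton","wing"):
    x=eyes.regions_of(c,l)[0]; m=x['region']; v,u=np.nonzero(m)
    q=np.array([ray(c,(a,b),.087 if l[0]=='t' else .101)[:2] for a,b in zip(u,v)]); mu=q.mean(0); w,V=np.linalg.eigh(np.cov((q-mu).T)); print(l,mu,np.degrees(np.arctan2(V[1,1],V[0,1])))
a=eyes.camera("scene");b=eyes.camera("side")
for d in(a,b):
  print([(x['xy'],x['p']) for x in eyes.landmark_of(d,"button_blade")[:3]],'wing',[ (x['xy'],x['p']) for x in eyes.landmark_of(d,"wing")[:1]], 'exp',proj(d,(0.5215,0.088,0.063)),proj(d,(0.612,0.085,0.075)))
```

```text
[[0.5422 0.154  0.055 ]
 [0.6886 0.1481 0.055 ]
 [0.6961 0.0189 0.055 ]
 [0.5389 0.022  0.055 ]] [0.61644881 0.0857739  0.055     ]
turnbutton [0.52435183 0.09624376] 101.38516784588982
wing [0.6117905  0.09012465] -166.50070287502695
[([328.8, 208.4], 0.79)] wing [([328.6, 239.1], 0.53)] exp [327.74508349 208.98582119] [329.63235778 239.62732917]
[([258.0, 185.2], 0.61)] wing [([287.8, 184.4], 0.52)] exp [257.22007268 188.62947598] [288.60389628 183.9418027 ]
```

View pics/d.png

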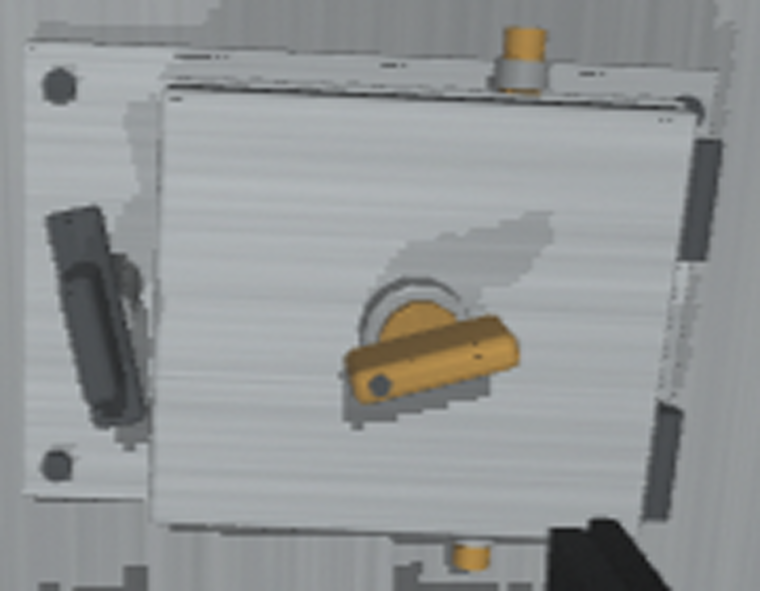

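The crop shows the bar leaning about 12° CCW of y, with the blade top centre at full-image px (247.5,200.5). The wing's dot is at the robot-side end, with its top centre at about (328.3,205.3). Lid corners are about (263.6,140.8), (389.4,146.5), (376,247.9) and (261,243.6).

Run:
```python
from to import *
c=eyes.camera("wrist")
P=np.array([ray(c,u,.055) for u in((263.6,140.8),(389.4,146.5),(376,247.9),(261,243.6))])
print(P.round(4),P.mean(0).round(4))
for a,b in((0,1),(3,2)): d=P[b]-P[a]; print('yaw',np.degrees(np.arctan2(d[1],d[0])),np.linalg.norm(d))
for a,b in((3,0),(2,1)): d=P[b]-P[a]; print('yaw',np.degrees(np.arctan2(d[1],d[0]))-90,np.linalg.norm(d))
f=lambda u,z: ray(c,(225+u[0]/4.222,120+u[1]/4.222),z)
print('blade',f((95,340),.087),'wing',f((436,362),.101))
p,q=f((75,268),.087),f((112,408),.087); print('blade az',np.degrees(np.arctan2(*(p-q)[1::-1])), np.linalg.norm(p-q))
p,q=f((358,390),.101),f((515,350),.101); print('dot az',np.degrees(np.arctan2(*(p-q)[1::-1])),np.linalg.norm(p-q))
```

```text
[[0.5423 0.1528 0.055 ]
 [0.6895 0.147  0.055 ]
 [0.6859 0.0187 0.055 ]
 [0.5379 0.024  0.055 ]] [0.6139 0.0856 0.055 ]
yaw -2.272260680850927 0.14728863161061811
yaw -2.047456938913754 0.1481014942003626
yaw -1.9565990087712208 0.128919979227176
yaw -1.5928063915242063 0.12834596275837334
blade [0.52509915 0.08924513 0.087     ] wing [0.61370471 0.08746469 0.101     ]
blade az 103.1134476859505 0.0394104182966297
dot az -164.72871431065707 0.04120254092025945
```

```bash
python3 -c "
from to import *
togo([0.5235,0.089,0.11],13)"
```

```text
ee [0.5597 0.0992 0.2605] yaz 0.27 j [-0.71  0.2   0.53  1.58 -0.1   1.39 -0.17] t 4.38 w 0.0871 F [-0.1 -0.3  0. ] T [-0.09  0.04 -0.05]
shift [-0.0503 -0.181   0.7526] turn [-0.000e+00 -1.000e-04 -1.415e-01]
```

play_rows(
  motion=[
    [-0.05,-0.18,0.4,0,0,-0.1415,50],
    [-0.05,-0.18,0.75,0,0,-0.1415,50],
    [-0.05,-0.18,0.75,0,0,-0.1415,50],
    [-0.05,-0.18,0.75,0,0,-0.1415,50],
    [-0.05,-0.18,0.75,0,0,-0.1415,50],
  ],
  squeeze=20,
)

```text
time: 5.0
ee_pos: [0.5249, 0.0893, 0.1121]
eef_rot: [0.623, 0.783, 0.001, 0.001]
ft_force: [1.7, 0.5, 1.3]
width: 0.0466
```

Run:
```python
from to import *
c=eyes.camera("wrist"); cv2.imwrite('pics/e.png',c['image'][:,:,::-1])
for l,z in(("button_blade",.063),("wing",.075)):
    for x in eyes.landmark_of(c,l)[:1]: print(l,np.round(x['xy'],1),round(x['p'],2),ray(c,x['xy'],z).round(4))
print('expected blade top',proj(c,(.5235,.089,.087)))
togo([0.5235,0.089,0.0665],13)
```

```text
button_blade [276.2 228.5] 0.88 [0.5228 0.0905 0.063 ]
expected blade top [276.6123259  243.28705636]
ee [0.5249 0.0894 0.1121] yaz 13.01 j [-0.69  0.23  0.49  1.87 -0.12  1.07  0.08] t 5.15 w 0.0443 F [ 0.  -0.5 -0.2] T [-0.09  0.08  0.03]
shift [-0.0005 -0.0077  0.2281] turn [ 0.0017 -0.0003  0.0001]
```

View pics/e.png

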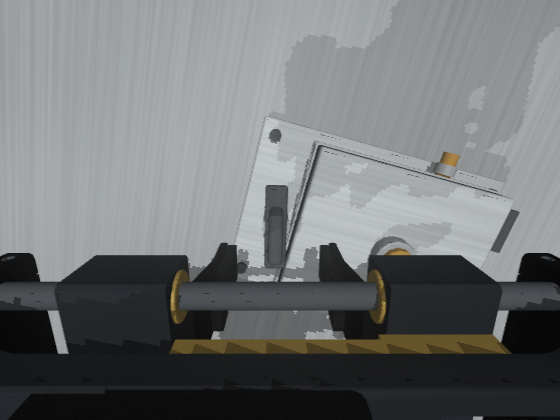

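The blade is upright in the picture at column 276, centred between the fingers, and the bar is parallel to the pads. I'll descend and grip.

play_rows(
  motion=[
    [0.002,-0.01,0.12,0,0,0,50],
    [0.002,-0.01,0.228,0,0,0,50],
    [0.002,-0.01,0.228,0,0,0,50],
    [0.002,-0.01,0.228,0,0,0,0],
    [0.002,-0.01,0.228,0,0,0,0],
  ],
  squeeze=20,
)

```text
time: 5.78
ee_pos: [0.5224, 0.0892, 0.0661]
eef_rot: [0.622, 0.783, 0.001, 0.0]
ft_force: [-0.4, 0.2, -0.6]
width: 0.0307
```

play_rows(
  motion=[
    [0,0,0,0,0,0,0],
    [0,0,0,0,0,0,0],
    [0,0,0,0,0,0,0],
  ],
)

```text
time: 6.15
ee_pos: [0.5231, 0.0895, 0.0654]
eef_rot: [0.622, 0.783, 0.001, 0.001]
ft_force: [6.1, 1.6, -3.1]
width: 0.0102
```

```bash
python3 -c "
from to import *
togo([0.523,0.090,0.0665],88)"
```

```text
ee [0.5231 0.0895 0.0654] yaz 13.02 j [-0.67  0.29  0.48  1.91 -0.16  0.97  0.11] t 6.15 w 0.0102 F [ 6.1  1.6 -3.1] T [ 0.27 -1.27 -0.03]
shift [ 0.0026  0.0001 -0.0054] turn [ 0.0018  0.0014 -0.8331]
```

Gripped at 10.2 mm, close to the blade's 10 mm thickness. Next I'll turn 75° CCW.

play_rows(
  motion=[
    [0.002,0,0,0,0,-0.11,0],
    [0.002,0,0,0,0,-0.22,0],
    [0.002,0,0,0,0,-0.33,0],
    [0.002,0,0,0,0,-0.44,0],
    [0.002,0,0,0,0,-0.44,0],
  ],
)

```text
time: 6.78
ee_pos: [0.5235, 0.0898, 0.0655]
eef_rot: [0.319, 0.948, 0.001, 0.002]
ft_force: [8.6, 1.7, -5.5]
width: 0.0097
```

play_rows(
  motion=[
    [0,0,0,0,0,-0.11,0],
    [0,0,0,0,0,-0.22,0],
    [0,0,0,0,0,-0.33,0],
    [0,0,0,0,0,-0.4,0],
    [0,0,0,0,0,-0.4,0],
  ],
)

```text
time: 7.4
ee_pos: [0.5236, 0.0902, 0.0655]
eef_rot: [0.011, 1.0, 0.001, 0.002]
ft_force: [8.0, 3.4, -8.1]
width: 0.0102
```

```bash
python3 -c "
from to import *
togo([0.523,0.090,0.0665],88)"
```

```text
ee [0.5236 0.0902 0.0655] yaz 88.69 j [-0.5   0.27  0.28  1.9  -0.09  0.97  1.37] t 7.4 w 0.0102 F [ 8.   3.4 -8.1] T [ 0.63 -2.07 -0.31]
shift [ 0.0032 -0.0009 -0.0052] turn [0.001  0.0029 0.0077]
```

play_rows(
  motion=[
    [0,0,0,0,0,0,60],
    [0,0,0,0,0,0,60],
    [0,0,0,0,0,0,60],
    [0,0,-0.2,0,0,0,60],
    [0,0,-0.5,0,0,0,60],
  ],
)

```text
time: 8.02
ee_pos: [0.5202, 0.0891, 0.1647]
eef_rot: [0.012, 1.0, -0.001, -0.002]
ft_force: [0.7, 0.6, 0.9]
width: 0.049
```

play_rows(
  motion=[
    [0,0,-0.2,0,0,0,60],
    [0,0,-0.3,0,0,0,60],
    [0,0,-0.3,0,0,0,60],
  ],
)

```text
time: 8.4
ee_pos: [0.5222, 0.0895, 0.2263]
eef_rot: [0.012, 1.0, 0.001, 0.001]
ft_force: [-1.6, 0.9, -0.3]
width: 0.0522
```

Run:
```python
from to import *
c=eyes.camera("wrist"); cv2.imwrite('pics/f.png',c['image'][:,:,::-1])
for l,z in(("button_blade",.063),("wing",.075)):
    for x in eyes.landmark_of(c,l)[:1]: print(l,np.round(x['xy'],1),round(x['p'],2),ray(c,x['xy'],z).round(4))
togo([0.613,0.0865,0.14],105)
```

```text
button_blade [278.  197.7] 0.61 [0.5259 0.0897 0.063 ]
wing [279.1 277.8] 0.69 [0.6164 0.0888 0.075 ]
ee [0.5209 0.0893 0.2236] yaz 88.61 j [-0.53  0.11  0.3   1.73 -0.03  1.31  1.32] t 8.55 w 0.0524 F [ 0.6 -0.2 -0.7] T [0.01 0.01 0.04]
shift [-0.4613 -0.0025  0.4173] turn [-0.0002 -0.0012 -0.1821]
```

View pics/f.png

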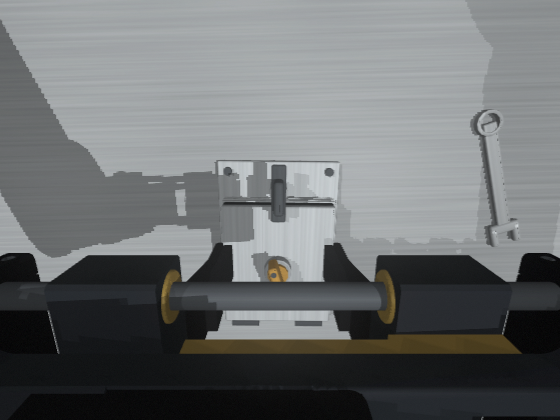

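The turnbutton lies square across the lid's edge at (278,195). The wing is at (278,273), tilted as expected. Next I'll move over the wing.

play_rows(
  motion=[
    [-0.25,0,0.1,0,0,-0.1,50],
    [-0.466,0,0.3,0,0,-0.182,50],
    [-0.466,0,0.4,0,0,-0.182,50],
    [-0.466,0,0.4,0,0,-0.182,50],
  ],
)

```text
time: 9.05
ee_pos: [0.6131, 0.0867, 0.1417]
eef_rot: [-0.13, 0.991, -0.0, -0.003]
ft_force: [0.4, -0.3, -0.1]
width: 0.0435
```

Run:
```python
from to import *
c=eyes.camera("wrist"); cv2.imwrite('pics/g.png',c['image'][150:330,160:400,::-1])
for l,z in(("button_blade",.063),("wing",.075)):
    for x in eyes.landmark_of(c,l)[:1]: print(l,np.round(x['xy'],1),round(x['p'],2),ray(c,x['xy'],z).round(4))
s=eyes.camera("scene");b=eyes.camera("side")
for d in (s,b):
  for x in eyes.landmark_of(d,"wing")[:1]: print(x['xy'],x['p'],ray(d,x['xy'],.075))
togo([0.614,0.087,0.0785],105)
```

```text
button_blade [314.4 107.3] 0.96 [0.5216 0.0903 0.063 ]
wing [279.4 225.6] 0.74 [0.6138 0.0881 0.075 ]
[325.4, 238.4] 0.57 [0.60850738 0.07603523 0.075     ]
[287.6, 182.1] 0.48 [0.6099894  0.09240641 0.075     ]
ee [0.615  0.0873 0.1461] yaz 104.99 j [-0.45  0.38  0.3   1.59 -0.12  1.19  1.7 ] t 9.4 w 0.0435 F [-0.1  0.5  0.1] T [-0.   -0.01 -0.01]
shift [ 0.0058 -0.0005  0.338 ] turn [ 0.0002  0.0011 -0.0001]
```

View pics/g.png

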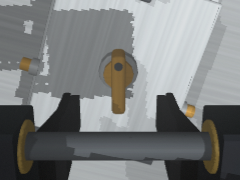

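The wing is upright in the picture at column 278, centred between the fingers. I'll descend and grip.

play_rows(
  motion=[
    [0.005,0.002,0.17,0,0,0,50],
    [0.005,0.002,0.335,0,0,0,50],
    [0.005,0.002,0.335,0,0,0,50],
    [0.005,0.002,0.335,0,0,0,0],
    [0.005,0.002,0.335,0,0,0,0],
  ],
  squeeze=20,
)

```text
time: 10.02
ee_pos: [0.6147, 0.0874, 0.0798]
eef_rot: [-0.13, 0.991, 0.0, 0.001]
ft_force: [-0.1, -0.4, 0.4]
width: 0.0308
```

play_rows(
  motion=[
    [0,0,0,0,0,0,0],
    [0,0,0,0,0,0,0],
    [0,0,0,0,0,0,0],
  ],
)

```text
time: 10.4
ee_pos: [0.6139, 0.0871, 0.0784]
eef_rot: [-0.13, 0.991, -0.0, 0.0]
ft_force: [-0.7, -1.2, 3.3]
width: 0.0099
```

```bash
python3 -c "
from to import *
togo([0.614,0.0875,0.0785],-2)"
```

```text
ee [0.6139 0.0871 0.0784] yaz 104.98 j [-0.44  0.44  0.28  1.65 -0.14  1.07  1.72] t 10.4 w 0.0099 F [-0.7 -1.2  3.3] T [-0.18  0.06  0.07]
shift [-0.0008  0.0017 -0.0007] turn [3.0000e-04 3.0000e-04 1.1887e+00]
```

play_rows(
  motion=[
    [0,0,0,0,0,0.11,0],
    [0,0,0,0,0,0.22,0],
    [0,0,0,0,0,0.33,0],
    [0,0,0,0,0,0.44,0],
    [0,0,0,0,0,0.5,0],
  ],
)

```text
time: 11.02
ee_pos: [0.6139, 0.0871, 0.0783]
eef_rot: [0.261, 0.965, 0.0, 0.0]
ft_force: [-0.4, -0.7, 2.8]
width: 0.0096
```

play_rows(
  motion=[
    [0,0,0,0,0,0.11,0],
    [0,0,0,0,0,0.22,0],
    [0,0,0,0,0,0.33,0],
    [0,0,0,0,0,0.44,0],
    [0,0,0,0,0,0.5,0],
  ],
)

```text
time: 11.65
ee_pos: [0.614, 0.0871, 0.0784]
eef_rot: [0.611, 0.792, 0.0, 0.0]
ft_force: [-0.4, -1.1, 3.8]
width: 0.0096
```

```bash
python3 -c "
from to import *
togo([0.614,0.0875,0.0785],-2)"
```

```text
ee [0.614  0.0871 0.0784] yaz 14.74 j [-0.67  0.49  0.59  1.66 -0.3   1.08  0.26] t 11.65 w 0.0096 F [-0.4 -1.1  3.8] T [-0.32  0.07  0.12]
shift [ 0.002   0.0006 -0.0006] turn [4.00e-04 1.00e-04 1.86e-01]
```

play_rows(
  motion=[
    [0,0,0,0,0,0.1,0],
    [0,0,0,0,0,0.16,0],
    [0,0,0,0,0,0.18,0],
    [0,0,0,0,0,0.18,0],
  ],
)

```text
time: 12.15
ee_pos: [0.614, 0.0871, 0.0784]
eef_rot: [0.714, 0.7, 0.0, 0.0]
ft_force: [-0.7, -2.1, 4.9]
width: 0.0096
```

```bash
python3 -c "
from to import *
togo([0.614,0.0875,0.0785],-2)"
```

```text
ee [0.614  0.0871 0.0784] yaz -1.16 j [-0.71  0.5   0.65  1.67 -0.33  1.09  0.01] t 12.15 w 0.0096 F [-0.7 -2.1  4.9] T [-0.4   0.13 -0.06]
shift [ 0.0021 -0.     -0.0007] turn [ 0.0004 -0.      0.0094]
```

play_rows(
  motion=[
    [0,0,0,0,0,0.02,0],
    [0,0,0,0,0,0.035,0],
    [0,0,0,0,0,0.035,0],
  ],
)

```text
time: 12.52
ee_pos: [0.614, 0.0871, 0.0783]
eef_rot: [0.733, 0.68, 0.0, 0.0]
ft_force: [0.0, -1.8, 4.9]
width: 0.0099
```

```bash
python3 -c "
from to import *
togo([0.614,0.0875,0.0785],-2)"
```

```text
ee [0.614  0.0871 0.0783] yaz -4.31 j [-0.72  0.5   0.66  1.67 -0.34  1.09 -0.04] t 12.53 w 0.0099 F [ 0.  -1.8  4.9] T [-0.49  0.17  0.43]
shift [ 0.002  -0.0001 -0.0008] turn [ 0.0004  0.     -0.0256]
```

The moment jumped to 0.43 N m and the grip widened slightly, so the stop has been met. One small push will confirm it.

play_rows(
  motion=[
    [0,0,0,0,0,0.02,0],
    [0,0,0,0,0,0.02,0],
    [0,0,0,0,0,0.02,0],
  ],
)

```text
time: 12.9
ee_pos: [0.614, 0.0872, 0.0783]
eef_rot: [0.744, 0.669, 0.0, 0.0]
ft_force: [0.1, -1.5, 5.1]
width: 0.0103
```

```bash
python3 -c "
from to import *
togo([0.614,0.0875,0.0785],88)"
```

```text
ee [0.614  0.0872 0.0783] yaz -6.08 j [-0.72  0.51  0.66  1.67 -0.34  1.09 -0.07] t 12.9 w 0.0103 F [ 0.1 -1.5  5.1] T [-0.46  0.11  0.47]
shift [ 0.0015 -0.0001 -0.0009] turn [ 4.0000e-04  3.0000e-04 -1.0454e+00]
```

Seated: the moment is unchanged while the pads twist on the wing. Now I'll back off to tool azimuth 88°.

play_rows(
  motion=[
    [0,0,0,0,0,-0.11,0],
    [0,0,0,0,0,-0.22,0],
    [0,0,0,0,0,-0.33,0],
    [0,0,0,0,0,-0.44,0],
    [0,0,0,0,0,-0.53,0],
  ],
)

```text
time: 13.52
ee_pos: [0.6139, 0.0872, 0.0783]
eef_rot: [0.408, 0.913, 0.0, 0.0]
ft_force: [-0.7, -1.1, 5.3]
width: 0.0095
```

play_rows(
  motion=[
    [0,0,0,0,0,-0.11,0],
    [0,0,0,0,0,-0.22,0],
    [0,0,0,0,0,-0.33,0],
    [0,0,0,0,0,-0.44,0],
    [0,0,0,0,0,-0.49,0],
  ],
)

```text
time: 14.15
ee_pos: [0.6138, 0.0871, 0.0783]
eef_rot: [0.036, 0.999, 0.0, 0.0]
ft_force: [-2.0, -1.7, 5.4]
width: 0.0099
```

```bash
python3 -c "
from to import *
togo([0.614,0.0875,0.0785],88)"
```

```text
ee [0.6138 0.0871 0.0783] yaz 85.89 j [-0.48  0.45  0.34  1.65 -0.17  1.07  1.41] t 14.15 w 0.0099 F [-2.  -1.7  5.4] T [-0.33  0.2  -0.07]
shift [-0.0008  0.0019 -0.0008] turn [ 0.0003  0.0002 -0.0235]
```

play_rows(
  motion=[
    [0,0,0,0,0,-0.02,0],
    [0,0,0,0,0,-0.02,0],
    [0,0,0,0,0,-0.02,0],
    [0,0,0,0,0,-0.02,0],
    [0,0,0,0,0,-0.02,0],
  ],
)

```text
time: 14.78
ee_pos: [0.6138, 0.0871, 0.0783]
eef_rot: [0.022, 1.0, 0.0, 0.0]
ft_force: [-1.3, -1.2, 5.1]
width: 0.01
```

Run:
```python
from to import *
togo([0.614,0.0875,0.0785],88)
c=eyes.camera("wrist");s=eyes.camera("scene")
A=cv2.resize(c['image'][50:330,130:410,::-1],(400,400)); B=cv2.resize(s['image'][180:300,270:390,::-1],(400,400),interpolation=cv2.INTER_CUBIC)
cv2.imwrite('pics/i.png',np.hstack([A,B]))
```

```text
ee [0.6138 0.0871 0.0783] yaz 87.47 j [-0.48  0.45  0.34  1.65 -0.16  1.07  1.43] t 14.78 w 0.01 F [-1.3 -1.2  5.1] T [-0.33  0.22  0.06]
shift [-0.0009  0.0021 -0.0009] turn [ 0.0001  0.0002 -0.0059]
```

View pics/i.png

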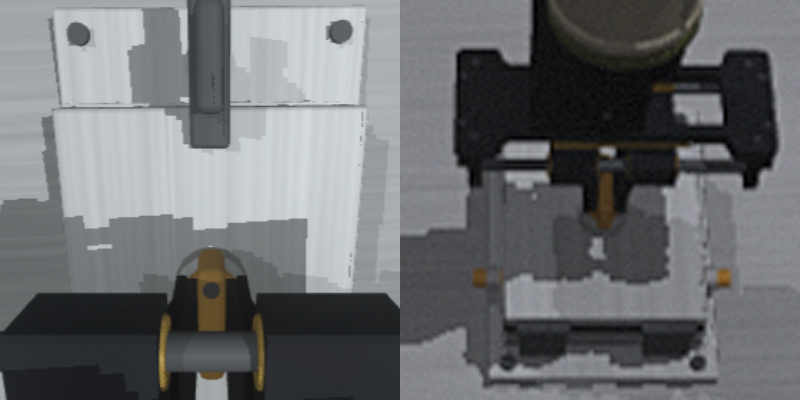

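The wrist view shows the turnbutton square across the lid's edge (crop 210,75) and the lid flat. The wing lies along the jig's x with its dot towards the turnbutton (210,290), held between the pads. I'm handing in.

```bash
python3 -c "
from to import *
job.close_job(); togo([0.614,0.0875,0.0785],88)"
```

```text
the job is handed in; nothing more can be done
the job is handed in; nothing more can be done
```

I turned the turnbutton about 75° counter-clockwise until it lay square across the lid's edge. I then turned the thumbscrew clockwise to its seat, backed it off a quarter turn, and handed in at 14.8 s while still gripping it. No verdict is reported, so the outcome rests on the checks below.

- **Seat:** the moment about the screw rose from about 0.1 to 0.45 N m and stayed there on a further push. That push twisted the pads about 4° on the wing; they settled flat again on the way back.
- **Back-off:** the tool finished at 87.5° azimuth. The jig's measured yaw of -2° puts a true quarter turn at about 88°, so it is well within the 0.25 rad allowed.
- **Grip:** the opening was 10.0 mm on the 10 mm wing, with a commanded squeeze of 20 N. I did not measure the finger contact force directly.
- **Final picture:** the turnbutton is square across the edge, the lid is shut, and the wing lies along the jig's x with its dot towards the turnbutton.
- **Bystanders:** the arm stayed well clear of the multimeter, wrench and bottle. I did not re-measure their positions at the end.
- **Disagreements:** the first network result for the turnbutton blade in the scene view was wrong, and its scene and side results for the wing strayed by up to 11 mm. I used the wrist-camera measurements and the jig's geometry instead.

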